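# Bayonet the squeegee head onto the window pole

## Task

Take the squeegee head out of the bucket caddy and mount it on the upturned coupling of the pole: line its two lugs up with the slots by feel, push it in against the spring, twist it clockwise (seen from above) to the stop and let it rise so that both lugs lock in their notches. Be gentle, never force the coupling; let go of the head and leave everything else as it stands.

Things in the scene. Friction and masses are not known exactly. Their poses are not given: they have to be found in the camera images.
- head: Squeegee head, 98 mm tall, about 200 g, hanging upright in one of the caddy's rests. Origin: centre of its stem's tip, z up. Black stem 30 mm diameter (narrower in its first 5 mm) with two lugs; flange 64 mm diameter at 34-38 mm; grip block at 38-72 mm; steel channel 220 mm long (along x), 16 mm thick, at 72-82 mm; thin rubber blade up to 98 mm. Looks the same after a half turn.
- grip (a point): Middle of the head's black grip block, 62 mm above the stem's tip, axes as the head's. The block is 64 mm (x) by 26 mm (y) by 34 mm (z): grasp it here from above, fingers closing along y.
- lug (a point): Middle of the lug on the stem's +x side, 19 mm from the axis and 10 mm above the tip; an equal lug is on the -x side. Each is 9 mm wide (y), 8 mm tall (6 to 14 mm above the tip) and reaches 23 mm from the axis.
- pole: Aluminium telescoping pole, fixed, lying in two saddle clips; a black elbow at its end carries the grey bayonet coupling, 60 mm outer diameter, facing straight up. Origin on the sill under the coupling's vertical axis, z up; the pole runs 475 mm from there to -y, 30 mm above the sill. It does not turn in use; its plastic takes no more than about 50 N (0.3 N m at the stop is plenty).
- mouth (a point): Centre of the coupling's flat top, 87 mm above the sill. Bore 33 mm; two facing slots open to the top, 11.6 mm wide at the bore (4.5 degrees play for a lug), 25 mm out from the axis. The slot line is off the pole's x axis by up to 0.7 rad either way, not measured: see it, or feel for it by turning the lugs on the top under a light push. Lugs on the top: stem tip at 81 mm.
- plunger_top (a point): Top of the spring plunger at rest, on the coupling's axis, 74 mm above the sill. Lugs in the slots let the head drop 7 mm from the flat top until its tip meets it; then it takes about 3 N to start and 0.7 N per mm. The lugs are below the lip and free to turn when the tip is under 64 mm (about 10 N); the plunger bottoms with the tip at 60 mm (about 13 N).
- locked_tip (a point): Where the stem's tip is once locked, on the axis, 68 mm above the sill. Pushed in, the head turns only clockwise seen from above, to a hard stop about 65 degrees from the slots' middle. Over the last 7 degrees the lugs lie under notches 4 mm deep and the spring lifts them in when the push ends; part-turned, the tip stays at 64 mm.
- caddy: White plastic bucket caddy, fixed, 200 mm (x) by 270 mm (y), 80 mm high; flat deck with two round rests (53 mm holes) at y = -65 and +65 mm. A head hangs by its flange on the deck, its stem's tip 46 mm above the sill, its bar roughly along the caddy's x. Origin on the sill under its centre.
- tbar: Bystander: white washer T-bar with a round 28 mm bar 200 mm long, 90 mm tall, plain stem without lugs, hanging in the other rest of the caddy. Origin at its stem's tip.
- spray: Bystander: glass spray bottle, 72 mm diameter, 187 mm tall, black head and steel trigger lever. Origin at the centre of its underside.
- soap: Bystander: white plastic soap bottle, 60 mm diameter, 160 mm tall. Origin at the centre of its underside.
- cup: Bystander: grey plastic cup, 76 mm diameter, 85 mm tall. Origin at the centre of its underside.
- blade: Bystander: spare steel channel with rubber, 250 mm long (y), 20 mm wide, 22 mm high, lying beyond the pole. Origin at the centre of its underside.
- brush: Bystander: hand brush lying on the sill near the robot.
- scraper: Bystander: flat scraper with black handle lying on the sill beyond the pole.
Things that resemble listed ones, but are neither listed nor needed, are in the scene too. What is shaped like the head but purple or yellow is not meant.

How it is judged (in metres and radians):
On the way, in this order (a step that is already met when the one before it is completed fails the run):
1. the squeegee head has been lifted out of its rest in the caddy (height (world z) of head above 0.085 m and contact force between head and caddy below 0.1 N), for 0.1 s.
2. the lugs have gone through the slots and been pushed below the lip against the spring (z of head in the frame of pole below 0.0648 m and horizontal distance between head and pole below 0.004 m and angle between head's own z axis and vertical below 0.12 rad), for 0.1 s.
At the end, for the whole second after the job is handed in: The released head stands upright (within 0.12 rad), at rest and centred in the coupling (within 4 mm), locked in the notches: its stem's tip is 66 to 70.5 mm above the sill (it is at 64 mm or less if only part-turned, 73 mm or more if not locked) (z of head in the frame of pole between 0.066 and 0.0705 m and horizontal distance between head and pole below 0.004 m and angle between head's own z axis and vertical below 0.12 rad and linear speed of head below 0.02 m/s and angular speed of head below 0.2 rad/s); the robot touches nothing.
It fails at once if the coupling was forced: more than 60 N between the head and the pole (contact force between head and pole above 60 N).
It fails at once if a bystander was pushed away (over 30 mm) or the T-bar was taken out (distance of any of tbar, spray, soap, cup, blade, brush, scraper from where it was at the start of the episode above 0.03 m).
It also fails if it takes over 72 s, if anything falls off the work surface, if the arm or the gripper's body presses on something with over 40 N, if the wrist force passes 120 N, or if a joint passes its speed limit or range.

## Robot

A 6-joint arm with a two-finger parallel gripper is mounted at the origin on the work surface. World frame = base frame: x ahead of the robot, y to its left, z up, the work surface at z = 0. Lengths are in mm, angles in rad, forces in N, time in s.
With the tool pointing down it reaches from about 275 to 825 mm from the base axis. Payload 5.2 kg.
Tool frame: the origin (TCP) lies at the very end of the fingers, on their centre line; the grasp point (between the pads) lies 19 mm behind it; z points along the fingers, y is the line along which they close (so a half turn about z gives the same grasp; the last joint's range is limited). The gripper opens to 93 mm and grips with 3 to 60 N. Pads are 15 mm wide; open, the fingers measure 128 mm over their backs; the gripper's body (75 mm by 188 mm) begins 65 mm behind the grasp point.
Start: joints at [-1.374, 0.259, 1.535, -0, 1.348, -0.203], TCP at [214.099, -506.623, 218.653] pointing down, gripper open.
Joint ranges: [-3.14, 3.14], [-0.91, 2.08], [0.19, 2.58], [-1.22, 4.36], [0.22, 2.71], [-3.12, 3.12]. Speed limits (rad/s): [2.57, 2.57, 3.14, 3.14, 3.14, 3.14].

## Interface

Orientations are given as a rotation vector (axis times angle).
In Python, from plant import ctrl gives the robot as it stands.
- The arm moves only by the shell command python3 -m creep 'ROWS'. ROWS is a JSON object of lists of equal length, an entry for each row: "offset": the shift along the tool's x, y, z in units of 50 mm (1.0 is 50 mm), a list of three; "yaw": the turn about the tool's z in units of 10 degrees (1.0 is 10 degrees); "jaw": the closure, from 0 (fully open) to 1 (shut). In form: {"offset": [[x, y, z], ...], "yaw": [yaw, ...], "jaw": [jaw, ...]}. A call has 1 to 20 rows; each row shifts and turns the commanded pose from where the row before left it, along the tool's axes as they then stand; what a row does not reach is not made up. A row lasts 1/8 s, in which the tool goes at most 62.5 mm and 10.7 degrees, less where a joint would pass 70% of its speed; a pose out of reach is approached as far as the arm can. A call is refused whole if a number of a shift passes 1 or a number of a turn 1, either way. A call with a gripper value outside its range is refused whole. The fingers move at their own pace and stop on an object; the grip force is fixed at half the most. Time passes only in rows, so rows that do not move let the fingers close. It gives the time, the measured TCP pose, the force, the opening and the grip force at its end, in the units of the state.
- ctrl.get_obs(): the state, without advancing time (a new reading comes with each control period).
- ctrl.camera(name): name is "scene" or "top" or "wrist"; returns a dict with "image" (400x640x3 uint8, red, green, blue), "intrinsics" (3x3 intrinsics, pixels), "R" (3x3) and "t" (3): a world point X has camera coordinates R X + t. Camera axes: x right, y down, z forward; pixel columns grow to the right and rows downward; lengths in mm; the calibration is good to about 2 mm. A picture is of the moment at which its call begins. There is no depth.
- ctrl.hand_in(): hands the job in; it is judged then, once.
The state is a dict: "time_s": time; "joint_positions": joint angles; "qd": joint speeds; "joint_torque": joint torques, N m; "tool_pos": TCP position; "ee_rot": TCP orientation; "ft_force": force on the tool from outside, world axes, zero at the start; "ft_torque": the same for the moment, N m; "gripper_width": finger opening in mm; "gripper_force": force on a finger pad.
Only numpy, scipy, OpenCV 4.12 (cv2) and the standard library are available. Lean on these libraries where they do the work, as an engineer would, in place of code of your own. Each camera call takes 0.05 s, during which the arm holds its last target. There are 200 camera calls.

## Working session

There is one attempt and no reset: what is moved stays moved. The work goes in short steps, Python scripts to look and compute and a shell command to move; the robot and the scene stay as the last step left them, time stands still between calls to the robot, and variables do not carry over. Pictures are saved under pics/ and viewed, at most 10 in all, crops included, and the job is handed in when it is done.

```bash
mkdir -p pics; ls; python3 - <<'E'
from plant import ctrl
import cv2,pickle
for n in ("scene","top"):
    c=ctrl.camera(n); pickle.dump(c,open(f"pics/{n}0.pkl","wb"))
    cv2.imwrite(f"pics/{n}0.png",c["image"][:,:,::-1])
    print(n,c["intrinsics"],c["R"],c["t"])
o=ctrl.get_obs();print(o)
E
```

```text
pics
scene [[369.75290768   0.         312.02488291]
 [  0.         369.75290768 205.12901996]
 [  0.           0.           1.        ]] [[ 0.63208293  0.77465416  0.01954746]
 [ 0.45716889 -0.35242397 -0.81657453]
 [-0.62567386  0.52507931 -0.57690895]] [-486.69173875 -117.29798144 1291.64546655]
top [[498.57111342   0.         311.12163641]
 [  0.         498.57111342 203.837424  ]
 [  0.           0.           1.        ]] [[-0.01600338 -0.9997343  -0.01658982]
 [-0.98688902  0.0184585  -0.16034131]
 [ 0.16060493  0.01380631 -0.98692221]] [ 150.46687305  559.65942945 1362.57826419]
{'time_s': 0.1, 'joint_positions': array([-1.37379999e+00,  2.59269120e-01,  1.53596594e+00,  1.36066190e-05,
        1.34797813e+00, -2.02798532e-01]), 'qd': array([-4.50809042e-05, -5.29085795e-04, -2.12991398e-03, -1.16054965e-03,
        5.79296636e-04,  1.13570343e-03]), 'joint_torque': array([ 2.87625728e-03, -4.38207686e+01, -2.84644228e+01,  7.22409273e-02,
        3.62753752e-02, -4.98627435e-05]), 'tool_pos': array([ 214.00702176, -506.13462057,  217.90445869]), 'ee_rot': array([-3.07744668e+00, -6.23495888e-01, -2.82111822e-05]), 'ft_force': array([-0.4271772,  1.2351997,  0.5816163]), 'ft_torque': array([-0.01841627,  0.03860765,  0.0087131 ]), 'gripper_force': 0.0, 'gripper_width': 93.13264447411166}
```

View pics/top0.png

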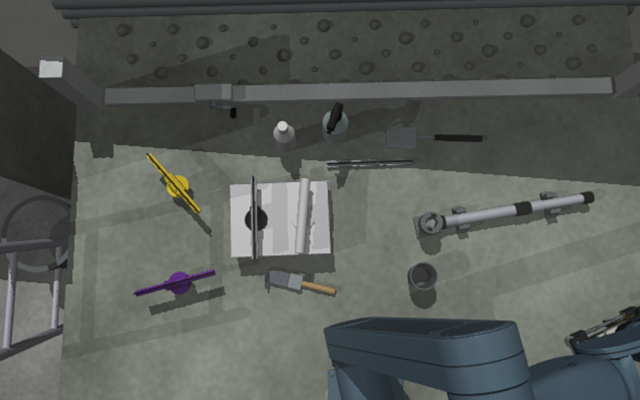

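View pics/scene0.png

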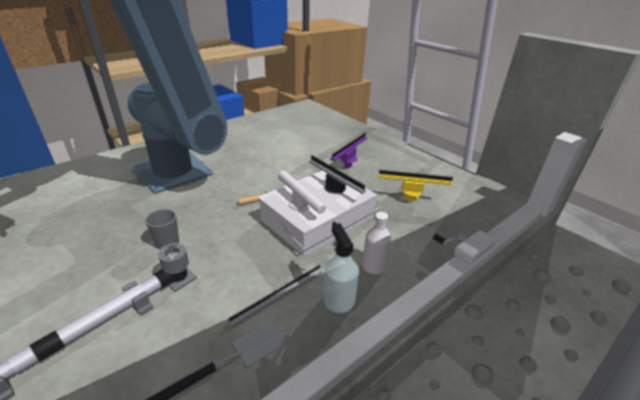

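The top view shows the caddy at (280,220), with a dark bar over a black flange at (255,217) and a white T-bar at (302,215). The coupling is at (431,223). In the scene view the head is at (336,175) and the coupling at (173,258).
Candidates for the head:
- (255,217): black stem and flange, in the caddy. This one fits.
- (180,283): purple, excluded.
- (177,185): yellow, excluded.
- (302,215): the white T-bar.

I'll confirm with one enlarged crop.

```bash
cat > h.py <<'E'
import numpy as np,cv2,pickle
def load(f): return pickle.load(open(f,"rb"))
def onplane(c,uv,z):
    d=c["R"].T@np.linalg.solve(c["intrinsics"],[uv[0],uv[1],1.0]); o=-c["R"].T@c["t"]
    return o+d*(z-o[2])/d[2]
def proj(c,X):
    p=c["intrinsics"]@(c["R"]@np.asarray(X,float)+c["t"]); return p[:2]/p[2]
E
python3 - <<'E'
from h import *
c=load("pics/top0.pkl"); im=c["image"][:,:,::-1]
a=cv2.resize(im[165:275,215:345],None,fx=3.4,fy=3.4,interpolation=cv2.INTER_CUBIC)
b=cv2.resize(im[200:250,405:455],None,fx=7,fy=7,interpolation=cv2.INTER_CUBIC)
b=cv2.copyMakeBorder(b,0,a.shape[0]-b.shape[0],0,0,cv2.BORDER_CONSTANT)
cv2.imwrite("pics/crop1.png",np.hstack([a,b])); print(a.shape,b.shape)
for n,uv,z in [("flange",(255,219),84),("ch top end",(253,177),128),("ch bot end",(255,259),128),("tbarA",(305,180),120),("tbarB",(300,253),120),("mouth",(431,223),87)]: print(n,onplane(c,uv,z).round(1))
g=im.astype(int); m=((g.min(2)>150)&(np.ptp(g,axis=2)<30)).astype(np.uint8); m[:170]=0;m[270:]=0;m[:,:220]=0;m[:,340:]=0
cs,_=cv2.findContours(cv2.morphologyEx(m,cv2.MORPH_CLOSE,np.ones((15,15))),0,2); k=max(cs,key=cv2.contourArea)
r=cv2.minAreaRect(k); print(r,[onplane(c,p,80).round(1) for p in cv2.boxPoints(r)])
E
```

```text
(374, 442, 3) (374, 350, 3)
flange [516.8 294.7  84. ]
ch top end [624.9 294.7 128. ]
ch bot end [405.4 288.9 128. ]
tbarA [615.7 155.2 120. ]
tbarB [419.5 171.1 120. ]
mouth [ 496.8 -184.5   87. ]
((278.6776428222656, 216.763427734375), (75.51780700683594, 98.53949737548828), 87.61405944824219) [array([625.3, 371.2,  80. ]), array([631.6,  96.8,  80. ]), array([422.2,  92.6,  80. ]), array([415.7, 360.3,  80. ])]
```

View pics/crop1.png

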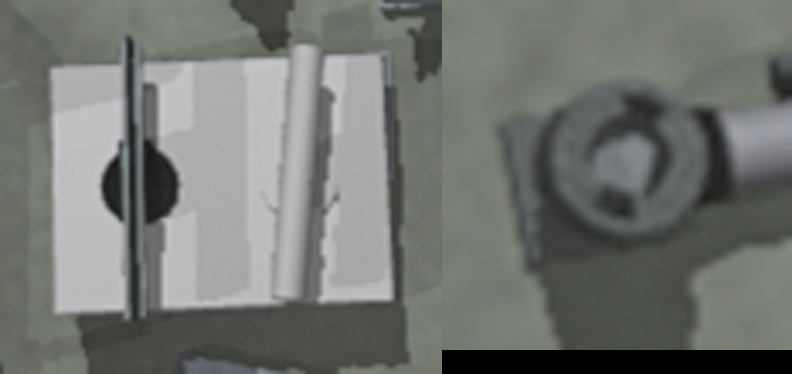

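The crop confirms it. The black flange is at crop (140,182), image (256,218.5), with the steel bar across it, and the bar measures 219.5 mm. The T-bar is at crop (298,170). The coupling's slots are the dark notches at crop (640,103) and (617,203), so the slot line is roughly at world yaw -13°. Next I square the tool to the world axes and fly over the coupling for a wrist view.

```bash
python3 -m creep '{"offset": [[0,0,-0.5],[0,0,-0.5],[0,0,0],[0.7,-0.8,0],[0.7,-0.8,0],[0.7,-0.8,0],[0.7,-0.8,0],[0.7,-0.8,0],[0.7,-0.8,0],[0.7,-0.8,0],[0.6,-0.8,0],[0,0,0],[0,0,0]], "yaw": [0.8,0.8,0.69,0,0,0,0,0,0,0,0,0,0], "jaw": [0,0,0,0,0,0,0,0,0,0,0,0,0]}'
python3 - <<'E'
from h import *
from plant import ctrl
c=ctrl.camera("wrist"); pickle.dump(c,open("pics/w1.pkl","wb")); cv2.imwrite("pics/w1.png",c["image"][:,:,::-1])
print(c["intrinsics"],c["R"],-c["R"].T@c["t"],proj(c,[497,-184,87])); o=ctrl.get_obs(); print(o["tool_pos"],o["ee_rot"],o["joint_positions"])
E
```

```text
time_s: 1.72
tool_pos: [488.7, -186.7, 268.3]
ee_rot: [3.142, 0.001, -0.002]
ft_force: [-0.5, 0.3, 0.6]
gripper_width: 93.1
gripper_force: 0.0
[[314.30662055   0.         321.28577023]
 [  0.         314.30662055 200.47837805]
 [  0.           0.           1.        ]] [[ 1.53520685e-03 -9.99998799e-01  2.10652663e-04]
 [-9.61837170e-01 -1.41898219e-03  2.73618794e-01]
 [-2.73618166e-01 -6.22675007e-04 -9.61838194e-01]] [ 565.4498664  -186.62910324  434.38364503] [318.78509964 174.45338119]
[ 488.48454429 -187.24987718  268.37198159] [ 3.14145665e+00 -5.68569227e-04 -1.30027988e-03] [-5.79058212e-01  1.81164523e-01  1.51293653e+00 -5.70757012e-04
  1.44811034e+00  9.92170117e-01]
```

View pics/w1.png

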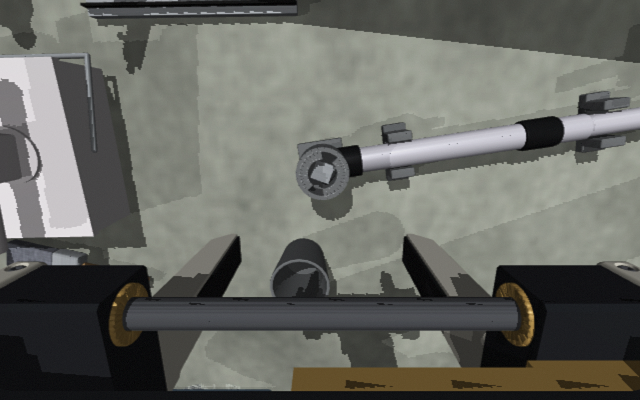

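The wrist view shows the coupling at (323,172), with the slots dark at about (314,190) and (331,158), and the cup at (302,268). I'll go lower for resolution and measure.

```bash
python3 -m creep '{"offset": [[0,0,0.9],[0,0,0.9],[0,0,0.9],[0,0,0],[0,0,0]], "yaw": [0,0,0,0,0], "jaw": [0,0,0,0,0]}'
python3 - <<'E'
from h import *
from plant import ctrl
c=ctrl.camera("wrist"); pickle.dump(c,open("pics/w2.pkl","wb"))
# rectify the plane z=87 around the estimated mouth, 5 px/mm
x0,y0,s=497,-184.5,5
P=[(x0+50,y0+50),(x0+50,y0-50),(x0-50,y0-50),(x0-50,y0+50)]
src=np.float32([proj(c,[*p,87]) for p in P]); dst=np.float32([(0,0),(500,0),(500,500),(0,500)])
r=cv2.warpPerspective(c["image"],cv2.getPerspectiveTransform(src,dst),(500,500))
cv2.imwrite("pics/rect.png",r[:,:,::-1])
E
```

```text
time_s: 2.4
tool_pos: [489.5, -188.0, 135.2]
ee_rot: [3.14, -0.002, 0.002]
ft_force: [-1.0, -0.2, -0.3]
gripper_width: 93.0
gripper_force: 0.0
```

View pics/rect.png

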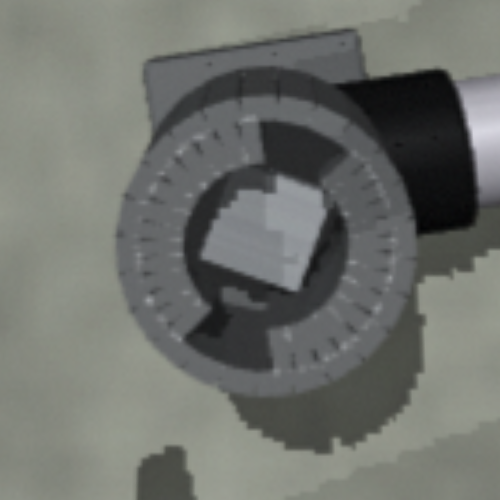

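The rectified view (5 px/mm) shows the coupling rim spanning 116–416 by 95–397. That is 60 mm across as required, centred at (266,246), so the mouth is at world (497.8,-187.7). The slot middles at (303,137) and (230,353) put the slot line at yaw -18.7°. Next, the head.

```bash
python3 -m creep '{"offset": [[0,0,-0.8],[0,0,-0.7],[0.1,-0.95,0],[0.1,-0.95,0],[0.1,-0.95,0],[0.1,-0.95,0],[0.1,-0.95,0],[0,-0.95,0],[0,-0.95,0],[0,-0.95,0],[0,-0.95,0],[0,-0.95,0],[0,0,0],[0,0,0]], "yaw": [0,0,0,0,0,0,0,0,0,0,0,0,0,0], "jaw": [0,0,0,0,0,0,0,0,0,0,0,0,0,0]}'
python3 - <<'E'
from h import *
from plant import ctrl
c=ctrl.camera("wrist"); pickle.dump(c,open("pics/w3.pkl","wb")); cv2.imwrite("pics/w3.png",c["image"][:,:,::-1])
print(proj(c,[517,294,84]))
E
```

```text
time_s: 4.2
tool_pos: [514.5, 288.2, 210.2]
ee_rot: [-3.141, -0.001, -0.004]
ft_force: [-0.5, -0.4, -0.0]
gripper_width: 93.2
gripper_force: 0.0
[315.13996987 192.03411053]
```

View pics/w3.png

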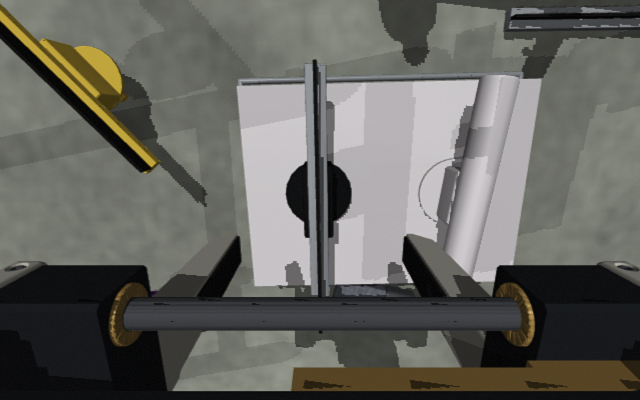

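The wrist view shows the flange disc spanning columns 285–352 and rows 160–229, centred at (318.5,194). The steel channel runs from (316,65) to about (319,290).

```bash
python3 - <<'E'
from h import *
c=load("pics/w3.pkl"); g=c["image"].astype(int)
b=((g.max(2)<45)).astype(np.uint8); b[:155]=0;b[225:]=0;b[:,:280]=0;b[:,360:]=0
# flange rim: outermost dark pixels, rays onto z=84, circle fit
pts=[]
for r in range(166,205,2):
    k=np.where(b[r])[0]; pts+= [onplane(c,(k[0]-.5,r),84)[:2],onplane(c,(k[-1]+.5,r),84)[:2]]
p=np.array(pts); s=np.linalg.lstsq(np.c_[2*p,np.ones(len(p))],(p**2).sum(1),rcond=None)[0]
print("flange",s[:2],"R",np.sqrt(s[2]+s[0]**2+s[1]**2))
for r in (70,110,150,185,250,285): print(r,[tuple(g[r,u]) [0] for u in range(300,336)])
E
```

```text
flange [515.83374278 291.0126976 ] R 31.014213875587988
70 [np.int64(111), np.int64(108), np.int64(109), np.int64(103), np.int64(94), np.int64(133), np.int64(143), np.int64(145), np.int64(144), np.int64(144), np.int64(144), np.int64(138), np.int64(103), np.int64(30), np.int64(14), np.int64(18), np.int64(23), np.int64(42), np.int64(82), np.int64(130), np.int64(132), np.int64(128), np.int64(130), np.int64(132), np.int64(127), np.int64(104), np.int64(96), np.int64(111), np.int64(111), np.int64(112), np.int64(111), np.int64(112), np.int64(112), np.int64(113), np.int64(114), np.int64(114)]
110 [np.int64(182), np.int64(184), np.int64(184), np.int64(184), np.int64(175), np.int64(144), np.int64(135), np.int64(144), np.int64(146), np.int64(144), np.int64(142), np.int64(144), np.int64(138), np.int64(103), np.int64(28), np.int64(14), np.int64(19), np.int64(47), np.int64(85), np.int64(62), np.int64(81), np.int64(126), np.int64(128), np.int64(129), np.int64(132), np.int64(123), np.int64(97), np.int64(106), np.int64(107), np.int64(109), np.int64(109), np.int64(109), np.int64(110), np.int64(109), n
[... 1441 characters left out ...]
.int64(116), np.int64(117), np.int64(116), np.int64(110), np.int64(91), np.int64(104), np.int64(106), np.int64(105), np.int64(104), np.int64(105), np.int64(136), np.int64(199)]
285 [np.int64(73), np.int64(74), np.int64(74), np.int64(73), np.int64(82), np.int64(105), np.int64(105), np.int64(105), np.int64(105), np.int64(105), np.int64(110), np.int64(126), np.int64(133), np.int64(133), np.int64(130), np.int64(128), np.int64(132), np.int64(115), np.int64(34), np.int64(15), np.int64(17), np.int64(32), np.int64(53), np.int64(54), np.int64(51), np.int64(74), np.int64(115), np.int64(112), np.int64(94), np.int64(62), np.int64(59), np.int64(61), np.int64(63), np.int64(61), np.int64(61), np.int64(58)]
```

```bash
python3 - <<'E'
from h import *
c=load("pics/w3.pkl")
L=[onplane(c,p,128) for p in ((304.7,70),(306.3,150),(309.6,250))]; R=[onplane(c,p,128) for p in ((326,70),(326.7,150),(328.3,250))]
M=(np.array(L)+np.array(R))/2; print(np.array(L)[:,1]-np.array(R)[:,1]); k=np.polyfit(M[:,0],M[:,1],1)
print(M,np.degrees(np.arctan(k[0])),np.polyval(k,516), "far end",onplane(c,(316,64),128))
E
```

```text
[15.66858528 16.03270415 16.07028754]
[[620.63367262 292.6072309  128.        ]
 [562.14703043 291.92438419 128.        ]
 [476.74018868 290.05710799 128.        ]] 1.032662508627908 290.85950804519126 far end [624.7205144  292.11593045 128.        ]
```

The channel measures 16 mm wide as given. The bar yaw is +1.0° and the head centre is at about (515.4,291). I descend and grasp.

```bash
python3 -m creep '{"offset": [[0.02,-0.056,0],[0,0,0.6],[0,0,0.6],[0,0,0.5],[0,0,0.4],[0,0,0.2],[0,0,0.08],[0,0,0],[0,0,0],[0,0,0]], "yaw": [-0.1,0,0,0,0,0,0,0,0,0], "jaw": [0,0,0,0,0,0,0,0,0,0]}'
python3 -m creep '{"offset": [[0,0,0],[0,0,0],[0,0,0],[0,0,0],[0,0,0],[0,0,0],[0,0,0],[0,0,0],[0,0,0],[0,0,0]], "yaw": [0,0,0,0,0,0,0,0,0,0], "jaw": [0.4,0.6,0.75,0.85,1,1,1,1,1,1]}'
```

```text
time_s: 5.5
tool_pos: [515.4, 291.4, 90.3]
ee_rot: [-3.141, -0.028, -0.002]
ft_force: [0.3, -0.5, -0.6]
gripper_width: 92.9
gripper_force: 0.0
time_s: 6.75
tool_pos: [515.0, 291.2, 89.6]
ee_rot: [3.141, 0.028, -0.0]
ft_force: [-0.4, -0.0, 0.1]
gripper_width: 26.0
gripper_force: 30.0
```

The head is held at 26.0 mm with 30 N. I lift it and carry it over the T-bar to the coupling.

```bash
python3 -m creep '{"offset": [[0,0,-0.2],[0,0,-0.4],[0,0,-0.7],[0,0,-0.7],[0,0,-0.7],[0,0,0]], "yaw": [0,0,0,0,0,0], "jaw": [1,1,1,1,1,1]}'
python3 -m creep '{"offset": [[-0.05,0.5,0],[-0.05,0.9,0],[-0.05,0.9,0],[-0.05,0.9,0],[-0.05,0.9,0],[-0.05,0.9,0],[-0.05,0.9,0],[-0.05,0.9,0],[-0.05,0.9,0],[-0.05,0.9,0],[0,0.7,0],[0,0.27,0],[0,0,0],[0,0,0],[0,0,0],[0,0,0],[0,0,0]], "yaw": [0,0,0,0,0,0,0,0,0,0,0,0,0.66,0.66,0.65,0,0], "jaw": [1,1,1,1,1,1,1,1,1,1,1,1,1,1,1,1,1]}'
python3 - <<'E'
from h import *
from plant import ctrl
for n in ("wrist","scene"):
    c=ctrl.camera(n); pickle.dump(c,open(f"pics/{n}4.pkl","wb"))
    if n=="scene": a=cv2.resize(c["image"][110:310,60:290,::-1],(460,400),interpolation=cv2.INTER_CUBIC)
    else: b=c["image"][40:340,160:480,::-1]
b=cv2.copyMakeBorder(b,0,100,0,0,cv2.BORDER_CONSTANT)
cv2.imwrite("pics/both4.png",np.hstack([b,a])); o=ctrl.get_obs(); print({k:o[k] for k in("tool_pos","ee_rot","joint_positions","ft_force","ft_torque")})
E
```

```text
time_s: 7.5
tool_pos: [516.7, 291.9, 228.3]
ee_rot: [-3.139, -0.028, -0.01]
ft_force: [1.0, 0.5, -2.0]
gripper_width: 25.9
gripper_force: 30.0
time_s: 9.62
tool_pos: [498.3, -187.0, 224.2]
ee_rot: [-3.1, 0.506, 0.001]
ft_force: [0.3, -0.8, -1.5]
gripper_width: 25.9
gripper_force: 30.0
{'tool_pos': array([ 498.34493807, -187.27285688,  224.46384303]), 'ee_rot': array([-3.10007194e+00,  5.07443790e-01,  5.62755161e-04]), 'joint_positions': array([-5.69191847e-01,  2.23222586e-01,  1.56714454e+00,  1.03120068e-04,
        1.35165906e+00,  1.32607979e+00]), 'ft_force': array([-0.35113925, -0.59312097, -1.2854558 ]), 'ft_torque': array([ 0.02361427, -0.02936044, -0.02062628])}
```

View pics/both4.png

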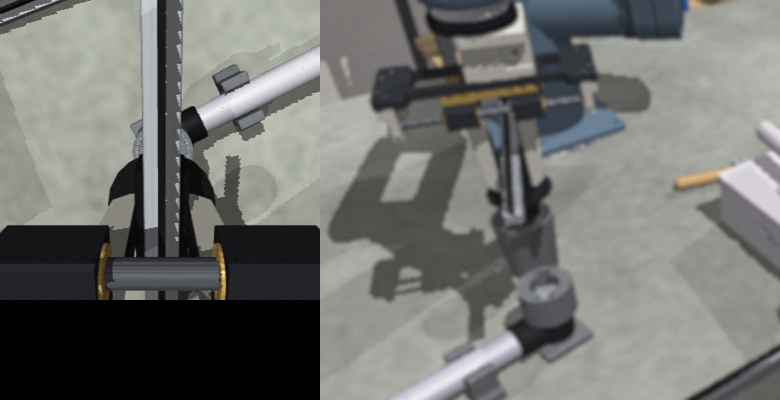

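The wrist half shows the head's channel vertical, above the coupling at crop (165,150). The scene half shows the head upright in the fingers above and behind the coupling, at (545,295). I descend to just above the mouth, then feel for contact.

```bash
python3 -m creep '{"offset": [[0,0,0.6],[0,0,0.6],[0,0,0.4],[0,0,0.25],[0,0,0],[0,0,0],[0,0,0]], "yaw": [0,0,0,0,0,0,0], "jaw": [1,1,1,1,1,1,1]}'
python3 -m creep '{"offset": [[0,0,0.05],[0,0,0.03],[0,0,0.03],[0,0,0.02],[0,0,0],[0,0,0]], "yaw": [0,0,0,0,0,0], "jaw": [1,1,1,1,1,1]}'
python3 -m creep '{"offset": [[0,0,0.02],[0,0,0.02],[0,0,0.02],[0,0,0],[0,0,0]], "yaw": [0,0,0,0,0], "jaw": [1,1,1,1,1]}'
```

```text
time_s: 10.6
tool_pos: [499.0, -188.0, 133.1]
ee_rot: [3.099, -0.51, 0.003]
ft_force: [0.3, 0.3, -2.1]
gripper_width: 25.5
gripper_force: 30.0
time_s: 11.35
tool_pos: [498.4, -187.7, 125.7]
ee_rot: [-3.1, 0.51, 0.0]
ft_force: [0.9, -0.0, -1.8]
gripper_width: 25.7
gripper_force: 30.0
time_s: 11.98
tool_pos: [498.4, -187.6, 122.7]
ee_rot: [-3.1, 0.51, -0.0]
ft_force: [0.7, 1.0, -1.5]
gripper_width: 25.5
gripper_force: 30.0
```

```bash
python3 -m creep '{"offset": [[0,0,0.03],[0,0,0.03],[0,0,0],[0,0,0]], "yaw": [0,0,0,0], "jaw": [1,1,1,1]}'
python3 -m creep '{"offset": [[0,0,0.03],[0,0,0.03],[0,0,0],[0,0,0]], "yaw": [0,0,0,0], "jaw": [1,1,1,1]}'
```

```text
time_s: 12.48
tool_pos: [498.4, -187.7, 119.6]
ee_rot: [-3.1, 0.51, 0.0]
ft_force: [0.1, 0.3, -1.9]
gripper_width: 25.7
gripper_force: 30.0
time_s: 12.98
tool_pos: [498.5, -187.7, 116.9]
ee_rot: [3.1, -0.51, 0.001]
ft_force: [-0.7, -0.3, 2.0]
gripper_width: 26.1
gripper_force: 30.0
```

The lugs have dropped through the slots and met the plunger where expected, at about 117.5 mm TCP height. I push in to a tip height of about 62 mm.

```bash
python3 -m creep '{"offset": [[0,0,0.06],[0,0,0.06],[0,0,0.05],[0,0,0.03],[0,0,0],[0,0,0]], "yaw": [0,0,0,0,0,0], "jaw": [1,1,1,1,1,1]}'
```

```text
time_s: 13.72
tool_pos: [498.7, -187.8, 107.3]
ee_rot: [3.1, -0.51, 0.001]
ft_force: [-1.2, 1.0, 8.8]
gripper_width: 25.4
gripper_force: 30.0
```

```bash
python3 -m creep '{"offset": [[0,0,0.02],[0,0,0],[0,0,0]], "yaw": [0,0,0], "jaw": [1,1,1]}'; python3 -c "
from plant import ctrl
o=ctrl.get_obs();print(o['ft_force'],o['ft_torque'],o['tool_pos'])"
```

```text
time_s: 14.1
tool_pos: [498.7, -187.8, 106.4]
ee_rot: [3.1, -0.51, 0.001]
ft_force: [-1.5, 1.4, 9.2]
gripper_width: 25.8
gripper_force: 30.0
[-1.46464273  1.41039316  9.18648883] [0.35471777 0.47908842 0.0067666 ] [ 498.69078485 -187.78802563  106.4479154 ]
```

The push is 10.8 N, so the tip is at about 62.9 mm. One more mm, then I start the clockwise twist while watching the torque.

```bash
python3 -m creep '{"offset": [[0,0,0.02],[0,0,0],[0,0,0],[0,0,0],[0,0,0],[0,0,0],[0,0,0]], "yaw": [0,0.4,0.4,0.4,0.4,0,0], "jaw": [1,1,1,1,1,1,1]}'; python3 -c "
from plant import ctrl
o=ctrl.get_obs();print(o['ft_force'],o['ft_torque'],o['tool_pos'])"
```

```text
time_s: 14.98
tool_pos: [498.9, -188.2, 105.7]
ee_rot: [2.998, -0.936, 0.003]
ft_force: [-2.9, 0.8, 10.5]
gripper_width: 25.7
gripper_force: 30.0
[-2.89662604  0.80372106 10.47974796] [ 0.1880286   0.38914232 -0.09411055] [ 498.93026977 -188.18375698  105.65404461]
```

```bash
python3 -m creep '{"offset": [[0,0,0],[0,0,0],[0,0,0],[0,0,0],[0,0,0],[0,0,0],[0,0,0],[0,0,0],[0,0,0],[0,0,0]], "yaw": [0.5,0.5,0.5,0.5,0.5,0.5,0.5,0.5,0,0], "jaw": [1,1,1,1,1,1,1,1,1,1]}'; python3 -c "
from plant import ctrl
o=ctrl.get_obs();print(o['ft_force'],o['ft_torque'],o['tool_pos'],o['joint_positions'])"
```

```text
time_s: 16.23
tool_pos: [498.8, -188.2, 105.6]
ee_rot: [2.497, -1.905, 0.003]
ft_force: [-3.2, -0.0, 10.6]
gripper_width: 25.7
gripper_force: 30.0
[-3.1532987  -0.01314002 10.55241803] [ 0.13366012  0.53796459 -0.03800947] [ 498.76740836 -188.19498887  105.62647721] [-5.69786781e-01  3.31852264e-01  1.73154967e+00 -6.25024133e-04
  1.07656720e+00  2.30489384e+00]
```

```bash
q='
from plant import ctrl
o=ctrl.get_obs();print(o["ft_force"],o["ft_torque"],o["tool_pos"])'
python3 -m creep '{"offset": [[0,0,0],[0,0,0],[0,0,0],[0,0,0]], "yaw": [0.3,0.3,0,0], "jaw": [1,1,1,1]}'; python3 -c "$q"
python3 -m creep '{"offset": [[0,0,0],[0,0,0],[0,0,0]], "yaw": [0.2,0,0], "jaw": [1,1,1]}'; python3 -c "$q"
```

```text
time_s: 16.73
tool_pos: [498.7, -188.2, 105.6]
ee_rot: [2.394, -2.033, 0.002]
ft_force: [-1.7, 0.2, 9.9]
gripper_width: 25.7
gripper_force: 30.0
[-1.68222609  0.23235487  9.94886282] [0.19996203 0.57727068 0.00772736] [ 498.69689339 -188.17554169  105.62831397]
time_s: 17.1
tool_pos: [498.4, -188.1, 105.6]
ee_rot: [2.358, -2.074, 0.001]
ft_force: [-3.6, -0.4, 11.0]
gripper_width: 25.7
gripper_force: 30.0
[-3.63278274 -0.35754093 11.00876768] [0.17133765 0.7328683  0.10223354] [ 498.35775514 -188.12291274  105.56689092]
```

```bash
q='
from plant import ctrl
o=ctrl.get_obs();print(o["ft_force"],o["ft_torque"],o["tool_pos"])'
python3 -m creep '{"offset": [[0,0,0],[0,0,0],[0,0,0]], "yaw": [0.15,0,0], "jaw": [1,1,1]}'; python3 -c "$q"
```

```text
time_s: 17.48
tool_pos: [498.0, -188.0, 105.5]
ee_rot: [2.331, -2.105, 0.001]
ft_force: [-4.4, 0.6, 11.7]
gripper_width: 25.9
gripper_force: 30.0
[-4.40210194  0.60571981 11.67801075] [0.22926325 0.87145777 0.20207641] [ 498.0297661  -188.038574    105.54008668]
```

The torque has risen to 0.2 N m, so this is the stop. I let the head rise into the notches.

```bash
python3 -m creep '{"offset": [[0,0,-0.03],[0,0,-0.03],[0,0,-0.03],[0,0,-0.02],[0,0,0],[0,0,0]], "yaw": [0,0,0,0,0,0], "jaw": [1,1,1,1,1,1]}'; python3 -c '
from plant import ctrl
o=ctrl.get_obs();print(o["ft_force"],o["ft_torque"],o["tool_pos"])'
```

```text
time_s: 18.23
tool_pos: [498.0, -187.9, 110.0]
ee_rot: [2.331, -2.105, -0.001]
ft_force: [-5.5, -3.0, 2.3]
gripper_width: 25.5
gripper_force: 30.0
[-5.52499729 -2.96880432  2.33103488] [-0.49958141  0.9322561   0.14325743] [ 498.03816482 -187.86659011  110.02569746]
```

```bash
python3 -m creep '{"offset": [[0,0,-0.02],[0,0,-0.01],[0,0,0],[0,0,0]], "yaw": [-0.05,0,0,0], "jaw": [1,1,1,1]}'; python3 -c '
from plant import ctrl
o=ctrl.get_obs();print(o["ft_force"],o["ft_torque"],o["tool_pos"])'
```

```text
time_s: 18.73
tool_pos: [498.1, -187.8, 111.5]
ee_rot: [2.34, -2.095, -0.001]
ft_force: [-4.0, -3.1, 1.5]
gripper_width: 26.3
gripper_force: 30.0
[-4.01165618 -3.14029911  1.45062327] [-0.62739851  0.89602369  0.13424466] [ 498.07938573 -187.81431048  111.5117144 ]
```

The tip is at about 68 mm with little load. I release and retreat.

```bash
python3 -m creep '{"offset": [[0,0,0],[0,0,0],[0,0,0],[0,0,0],[0,0,0],[0,0,0],[0,0,0],[0,0,0]], "yaw": [0,0,0,0,0,0,0,0], "jaw": [0.6,0.4,0.2,0,0,0,0,0]}'
python3 -m creep '{"offset": [[0,0,-0.3],[0,0,-0.7],[0,0,-0.8],[0,0,-0.8],[0,0,0],[0,0,0],[0,0,0]], "yaw": [0,0,0,0,0,0,0], "jaw": [0,0,0,0,0,0,0]}'
python3 - <<'E'
from h import *
from plant import ctrl
c=ctrl.camera("wrist"); pickle.dump(c,open("pics/w5.pkl","wb")); d=ctrl.camera("scene"); pickle.dump(d,open("pics/s5.pkl","wb"))
a=cv2.resize(d["image"][190:310,110:260,::-1],(500,400),interpolation=cv2.INTER_CUBIC)
b=c["image"][:,170:470,::-1]; cv2.imwrite("pics/end.png",np.hstack([b,a]))
E
```

```text
time_s: 19.73
tool_pos: [498.4, -187.6, 111.6]
ee_rot: [-2.34, 2.096, 0.0]
ft_force: [0.3, -0.3, -0.0]
gripper_width: 92.5
gripper_force: 0.0
time_s: 20.6
tool_pos: [497.7, -187.2, 240.5]
ee_rot: [2.34, -2.096, -0.004]
ft_force: [0.1, -0.1, -0.5]
gripper_width: 93.0
gripper_force: 0.0
```

View pics/end.png

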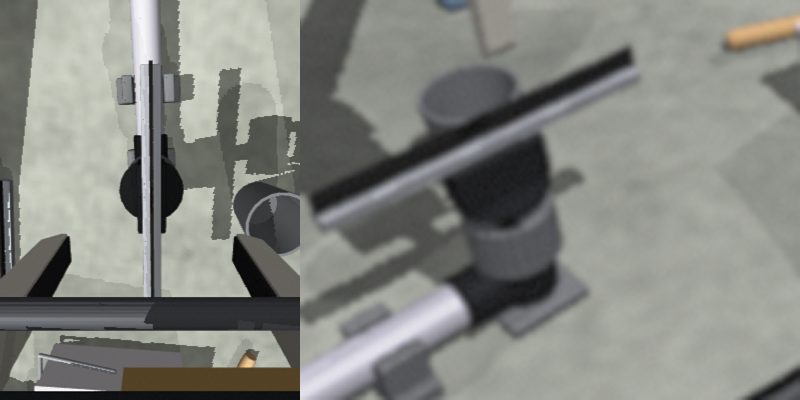

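The wrist half shows the bar still lined up with the tool, from (150,62) to (153,295), so it has not turned back. The scene half shows the head upright in the coupling at (510,230), with no popped-up gap. The fingers are clear. During the rise the head went from 62 to 68 mm with no pull-back force, which rules out the part-turned state where it would be held at 64 mm. I hand in.

```bash
python3 -c '
from plant import ctrl
print(ctrl.hand_in())'
```

```text
the job is handed in; nothing more can be done
None
```

I mounted the squeegee head on the pole coupling, twisted it to the stop, let it rise into the notches and released it, then handed the job in at about 21 s; force readings put the tip at about 68 mm (locked), but I didn't measure that height by camera, and the hand-in gave no verdict.

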